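# Weigh two accumulator pistons and seat the heavier in the valve housing

## Robot

A 6-joint arm with a two-finger parallel gripper is mounted at the origin on the work surface. World frame = base frame: x ahead of the robot, y to its left, z up, the work surface at z = 0. Lengths are in m, angles in rad, forces in N, time in s.
With the tool pointing down it reaches from about 0.35 to 0.975 m from the base axis. Payload 4.9 kg.
Tool frame: the origin (TCP) lies midway between the tips of the shut fingers; the grasp point (between the pads) lies 19 mm behind it; z points along the fingers, y is the direction in which the jaws open and shut (so a half turn about z gives the same grasp; the last joint's range is limited). The gripper opens to 85 mm and grips with 20 to 120 N. Pads are 22 mm wide; open, the fingers measure 114 mm over their backs; the gripper's body (76 mm by 85 mm) begins 54 mm behind the grasp point. The pads swing forward as they close: fully open they stand 13 mm farther back than shut.
Start: joints at [1.184, 0.053, 1.613, -0, 1.476, -0.119], TCP at [0.165, 0.603, 0.231] pointing down, gripper open.
Joint ranges: [-3.01, 3.01], [-1.01, 2.22], [0.06, 2.58], [-1.02, 4.17], [0.09, 2.62], [-3.14, 3.14]. Speed limits (rad/s): [2.57, 2.57, 3.14, 3.14, 3.14, 3.14].

## Interface

Orientations are given as a rotation vector (axis times angle).
In Python, from station import monitor, vision, order gives the robot as it stands.
- The arm moves only by the shell command python3 -m jog 'ROWS' [FORCE]. ROWS is a JSON object of lists of equal length, an entry for each row: "slide": the shift along the world's x, y, z in cm, a list of three; "delta_rot": the turn, a rotation vector about the world's x, y, z in rad, a list of three; "gripper": the finger opening in cm, from 0 to 8.54. A call has 1 to 20 rows; each row is the pose to reach, as a shift and turn from the pose commanded when the call began; what a row does not reach only later rows make up. A row lasts 1/8 s, in which the tool goes at most 62.5 mm and 10.7 degrees, less where a joint would pass 70% of its speed; a pose out of reach is approached as far as the arm can. A call with a gripper value outside its range is refused whole. The fingers move at their own pace and stop on an object; FORCE is the grip in N (left out, the last holds). Time passes only in rows, so rows that repeat a pose let the fingers close. It gives the time, the measured TCP pose, the force and the opening at its end, in the units of the state.
- monitor.get_state(): the state, without advancing time (a new reading comes with each control period).
- vision.read_camera(name): name is "scene" or "side" or "wrist"; returns a dict with "pixels" (400x640x3 uint8, red, green, blue), "fx", "fy", "cx", "cy" (pixels), "rvec" (rotation vector, rad) and "tvec" (3), from world to camera coordinates, as OpenCV has them. Camera axes: x right, y down, z forward; pixel columns grow to the right and rows downward; lengths in m; the calibration is good to about 2 mm. A picture is of the moment at which its call begins. There is no depth.
- order.close_job(): hands the job in, once; it reports no verdict.
The state is a dict: "t": time; "q": joint angles; "qd": joint speeds; "tau": joint torques, N m; "eef_pos": TCP position; "orientation": TCP orientation; "contact_force": force on the tool from outside, world axes, zero at the start; "ft_torque": the same for the moment, N m; "gripper_width": opening from 0.0 (shut) to 1.0 (fully open).
Only numpy, scipy, OpenCV 4.12 (cv2) and the standard library are available. Lean on these libraries where they do the work, as an engineer would, in place of code of your own. Each camera call takes 0.05 s, during which the arm holds its last target. There are 200 camera calls.

## Task

Two accumulator pistons look alike, but only the heavier is sound: stand one on each pan of the balance, gently, let go and see which side drops. Then take the one that dropped, feel for the floating bore in the valve housing without forcing it, push the piston in fully home and let go. Leave the lighter piston standing on its pan and do not disturb the jar, bearing race or wrench.

Things in the scene. Friction and masses are not known exactly. Their poses are not given: they have to be found in the camera images.
- piston_a: loose piston, aluminium with dark waist, upright, 72 mm tall. Origin: centre of underside, z up. From below: foot land 34 mm diameter, 0 to 10 mm (lower edge chamfered 1.5 mm); waist 31 mm diameter to 34 mm; top land 34 mm diameter to 44 mm; round stem 16 mm diameter from 44 to 72 mm, the place to grip. Its inner core may shift by 1 mm.
- piston_b: looks and measures exactly like piston_a, same origin and axes. One of the two holds a heavy core (about 0.26 kg in all), the other a light one (about 0.165 kg); which is which differs from start to start and cannot be seen.
- balance: grey bench balance, fixed to the bench: base 110 x 190 mm, pivot fork 70 mm high. Origin: centre of its underside; its y axis runs along the level beam, x along the pivot pin. A delicate mechanism: press on it with no more than 15 N, with the gripper or a held piston.
- beam (a joint): tilt of the balance beam about the pivot (the balance's x axis), rad: 0 level, positive when the pan at the balance's +y end is up and the -y end down; stops at -0.12 and +0.12. Turns freely with some damping (swings over in about 1 s); an empty beam rests near level, one laden piston drops its side to the stop.
- pan_l_top (a point): centre of the flat upper face of the balance pan on the +y end of the beam: aluminium disc 72 mm diameter, 6 mm thick, no rim, stays level; about 100 mm above the bench when the beam is level, rising or falling 13 mm; 110 mm from the pivot. Its axes are those of the balance while level.
- pan_r_top (a point): centre of the flat upper face of the balance pan on the -y end of the beam: aluminium disc 72 mm diameter, 6 mm thick, no rim, stays level; about 100 mm above the bench when the beam is level, rising or falling 13 mm; 110 mm from the pivot. Its axes are those of the balance while level.
- housing: aluminium valve housing fixed to the bench, 110 (x) by 190 mm (y), walls 48 mm high. Origin: centre of underside. Inside lies a flat steel carrier, 72 (x) by 110 mm (y), with one vertical blind bore, its floor 12 mm above the origin; a piston fully home stands on it. The carrier rides on springs: gives downward above 4 N, 2.5 N per mm, 4 mm at most. It and the housing mar if a piston or the gripper presses with more than 20 N.
- deck (a point): point on the housing, 50 mm above its origin, level with the carrier's flat top face; axes as the housing. The carrier floats: the centre of its bore (35.5 mm diameter, mouth chamfered 1.5 mm, floor 38 mm below) lies at x = 0 and anywhere from y = -12 to +12 mm of this point; that is not measured. The carrier stays put along y under light contact (15 N to shift it).
- grease_jar: grey jar with black cap, 64 mm diameter, 85 mm tall, bystander; origin at the centre of its underside
- bearing_race: dark steel ring lying flat, 68 mm outside, 16 mm high, bystander; origin at the centre of its underside
- wrench: steel wrench 190 mm long lying flat along its x axis, bystander; origin under its middle
Mind the look-alikes: they are no part of the job. Leave any brown, green or purple look-alike of the piston_b alone.

How it is judged:
On the way:
1. both pistons stand released on opposite pans and the beam has dropped to one side ((((horizontal distance between piston_a and pan_l_top below 0.03 m and z of piston_a in the frame of pan_l_top between -0.004 and 0.004 m and angle between piston_a's own z axis and vertical below 0.1 rad and contact force between the fingers and piston_a below 0.05 N) and (horizontal distance between piston_b and pan_r_top below 0.03 m and z of piston_b in the frame of pan_r_top between -0.004 and 0.004 m and angle between piston_b's own z axis and vertical below 0.1 rad and contact force between the fingers and piston_b below 0.05 N)) or ((horizontal distance between piston_b and pan_l_top below 0.03 m and z of piston_b in the frame of pan_l_top between -0.004 and 0.004 m and angle between piston_b's own z axis and vertical below 0.1 rad and contact force between the fingers and piston_b below 0.05 N) and (horizontal distance between piston_a and pan_r_top below 0.03 m and z of piston_a in the frame of pan_r_top between -0.004 and 0.004 m and angle between piston_a's own z axis and vertical below 0.1 rad and contact force between the fingers and piston_a below 0.05 N))) and (value of joint beam above 0.09 rad or value of joint beam below -0.09 rad)), for 0.2 s.
At the end, for the whole second after the job is handed in: The heavier piston (the one whose side dropped) is fully home in the bore of the housing (underside within 2.5 mm of the bore's floor, upright), at rest and released; the lighter piston stands upright, at rest and released on a pan of the balance, its centre within 30 mm of the pan's centre ((((z of piston_a in the frame of housing between 0.009 and 0.0145 m and x of piston_a in the frame of housing between -0.004 and 0.004 m and y of piston_a in the frame of housing between -0.016 and 0.016 m and angle between piston_a's own z axis and vertical below 0.06 rad and linear speed of piston_a below 0.02 m/s) and ((horizontal distance between piston_b and pan_l_top below 0.03 m and z of piston_b in the frame of pan_l_top between -0.004 and 0.004 m and angle between piston_b's own z axis and vertical below 0.1 rad and contact force between the fingers and piston_b below 0.05 N) or (horizontal distance between piston_b and pan_r_top below 0.03 m and z of piston_b in the frame of pan_r_top between -0.004 and 0.004 m and angle between piston_b's own z axis and vertical below 0.1 rad and contact force between the fingers and piston_b below 0.05 N)) and contact force between piston_b and balance between 1 and 2 N and linear speed of piston_b below 0.02 m/s) or ((z of piston_b in the frame of housing between 0.009 and 0.0145 m and x of piston_b in the frame of housing between -0.004 and 0.004 m and y of piston_b in the frame of housing between -0.016 and 0.016 m and angle between piston_b's own z axis and vertical below 0.06 rad and linear speed of piston_b below 0.02 m/s) and ((horizontal distance between piston_a and pan_l_top below 0.03 m and z of piston_a in the frame of pan_l_top between -0.004 and 0.004 m and angle between piston_a's own z axis and vertical below 0.1 rad and contact force between the fingers and piston_a below 0.05 N) or (horizontal distance between piston_a and pan_r_top below 0.03 m and z of piston_a in the frame of pan_r_top between -0.004 and 0.004 m and angle between piston_a's own z axis and vertical below 0.1 rad and contact force between the fingers and piston_a below 0.05 N)) and contact force between piston_a and balance between 1 and 2 N and linear speed of piston_a below 0.02 m/s))); the robot touches nothing.
It fails at once if the gripper, or a piston held in it, presses on the balance with more than 15 N ((contact force between piston_a and balance above 15 N and contact force between the fingers and piston_a above 1 N) or (contact force between piston_b and balance above 15 N and contact force between the fingers and piston_b above 1 N) or contact force between any of the arm, the fingers and balance above 15 N).
It fails at once if a piston or the gripper presses on the housing with more than 20 N (contact force between any of piston_a, piston_b, the arm, the fingers and housing above 20 N).
It fails at once if a piston is tipped over (angle between any of piston_a, piston_b's own z axis and vertical above 0.8 rad).
It fails at once if a bystander is moved by more than 20 mm (distance of any of grease_jar, bearing_race, wrench from where it was at the start of the episode above 0.02 m).
It also fails if it takes over 72 s, if anything falls off the work surface, if the arm or the gripper's body presses on something with over 40 N, if the wrist force passes 120 N, or if a joint passes its speed limit or range.

## Working session

There is one attempt and no reset: what is moved stays moved. The work goes in short steps, Python scripts to look and compute and a shell command to move; the robot and the scene stay as the last step left them, time stands still between calls to the robot, and variables do not carry over. Pictures are saved under pics/ and viewed, about 8 in all and at most 12, crops included, and the job is handed in when it is done.

```bash
mkdir -p pics; ls; cat > h.py <<'E'
import numpy as np, cv2
from station import monitor, vision, order
def cam(n,save=None):
    c=vision.read_camera(n); c['R']=cv2.Rodrigues(np.array(c['rvec'],float))[0]; c['t']=np.array(c['tvec'],float)
    if save: cv2.imwrite(f'pics/{save}.png',c['pixels'][:,:,::-1])
    return c
def w(c,u,v,z):
    d=c['R'].T@np.array([(u-c['cx'])/c['fx'],(v-c['cy'])/c['fy'],1.]); o=-c['R'].T@c['t']
    return o+d*(z-o[2])/d[2]
def p(c,X):
    x=c['R']@np.array(X,float)+c['t']; return np.array([c['fx']*x[0]/x[2]+c['cx'],c['fy']*x[1]/x[2]+c['cy']])
E
python3 - <<'E'
from h import *
import pickle
for n in('scene','side','wrist'):
    c=cam(n,n+'0'); pickle.dump(c,open(n+'0.pkl','wb')); print(n,c['fx'],-c['R'].T@c['t'],c['R'][2])
print(monitor.get_state())
E
```

```text
pics
scene 494.41140563631103 [1.48364269 0.03573088 1.28908911] [-0.60312999 -0.06189097 -0.79523815]
side 519.8867965209421 [0.31232965 0.69564538 1.00024072] [ 0.2038028  -0.62957221 -0.74973545]
wrist 314.79227907165694 [0.09851261 0.62010687 0.37312148] [ 0.26297834 -0.07357482 -0.96199228]
{'t': 0.15, 'q': array([ 1.18401104e+00,  5.31982342e-02,  1.61397634e+00,  2.45786395e-05,
        1.47603862e+00, -1.19001331e-01]), 'qd': array([ 0.0010534 , -0.0027393 , -0.00525722, -0.0005217 ,  0.00016802,
        0.00027325]), 'tau': array([ 5.96451209e-04, -3.94237018e+01, -3.70723915e+01, -7.83226642e-05,
        4.56939844e-03, -1.64601926e-05]), 'eef_pos': array([0.16517761, 0.6022648 , 0.23035113]), 'orientation': array([-4.19324627e-01, -3.11304817e+00,  2.45462597e-03]), 'contact_force': array([-0.01632311,  0.19432024,  0.07560183]), 'ft_torque': array([ 0.03637032, -0.01007199,  0.0445725 ]), 'gripper_width': 0.9989856788531103}
```

View pics/scene0.png

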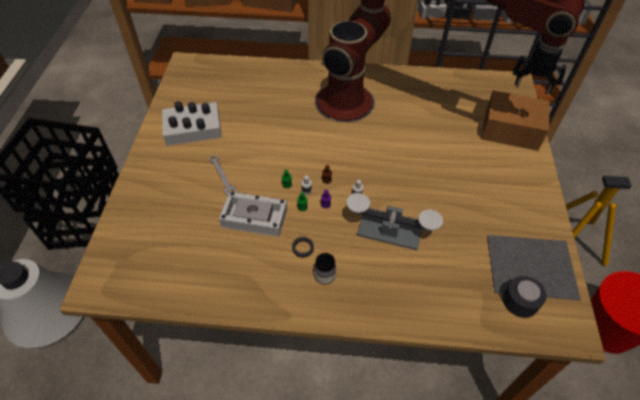

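View pics/side0.png

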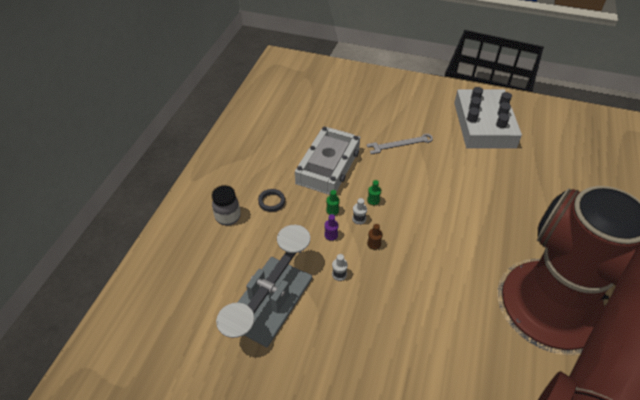

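Scene: plain aluminium pistons with a dark waist at (307,184) and (358,188). Look-alikes to leave alone: green (287,178) and (302,201), brown (327,174), purple (326,199). Balance near (392,225), housing (253,211), jar (325,267), race (303,246), wrench (222,173). I'll take a close crop to confirm the choice.

```bash
python3 - <<'E'
import cv2,numpy as np
a=cv2.imread('pics/side0.png')[120:360,200:400]
a=cv2.resize(a,None,fx=2.5,fy=2.5,interpolation=cv2.INTER_CUBIC)
b=cv2.imread('pics/scene0.png')[160:250,210:450]
b=cv2.resize(b,(800,300),interpolation=cv2.INTER_CUBIC)
cv2.imwrite('pics/c1.png',a); cv2.imwrite('pics/c2.png',b)
E
```

```text
(no output)
```

View pics/c1.png

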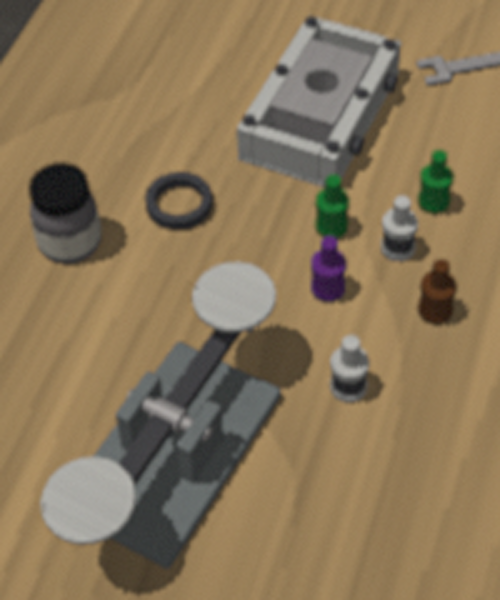

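View pics/c2.png

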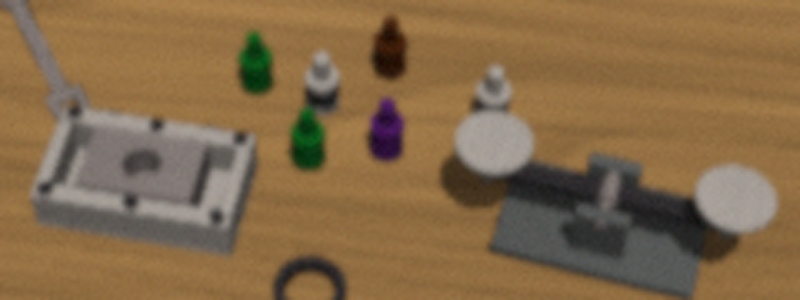

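```bash
python3 - <<'E'
from h import *
import pickle
S=pickle.load(open('side0.pkl','rb'));C=pickle.load(open('scene0.pkl','rb'))
def tri(a,b):
    u=[200+a[0]/2.5,120+a[1]/2.5]; v=[210+b[0]*.3,160+b[1]*.3]
    K=lambda c:np.array([[c['fx'],0,c['cx']],[0,c['fy'],c['cy']],[0,0,1]])@np.c_[c['R'],c['t']]
    X=cv2.triangulatePoints(K(S),K(C),np.array(u,float),np.array(v,float))[:,0]; return X[:3]/X[3],u,v
for n,a,b,z in [('P1',(401,202),(321,58),.072),('P2',(350,341),(494,71),.072),('green1',(438,157),(254,40),.072),('green2',(333,181),(308,114),.072),('purple',(329,243),(388,104),.072),('brown',(441,266),(391,22),.072),
 ('panA',(234,295),(494,143),.1),('panB',(88,498),(735,199),.1),('bore',(322,80),(142,163),.05),
 ('h1',(249,119),(217,216),.05),('h2',(311,21),(45,188),.05),('h3',(391,44),(75,112),.05),('h4',(332,146),(241,137),.05)]:
    X,u,v=tri(a,b); print(n,X.round(4),w(S,*u,z).round(4),w(C,*v,z).round(4))
E
```

```text
P1 [ 0.4566 -0.0993  0.0679] [ 0.4558 -0.0962  0.072 ] [ 0.4604 -0.0986  0.072 ]
P2 [0.4587 0.0685 0.0693] [0.4583 0.0702 0.072 ] [0.4611 0.0686 0.072 ]
green1 [ 0.4372 -0.1679  0.0655] [ 0.436 -0.163  0.072] [ 0.4436 -0.1662  0.072 ]
green2 [ 0.5257 -0.1047  0.0677] [ 0.5243 -0.1022  0.072 ] [ 0.5301 -0.1033  0.072 ]
purple [ 0.5074 -0.0302  0.0684] [ 0.5063 -0.0282  0.072 ] [ 0.5111 -0.0294  0.072 ]
brown [ 0.4032 -0.0359  0.0676] [ 0.4024 -0.0332  0.072 ] [ 0.4079 -0.0351  0.072 ]
panA [0.5641 0.0708 0.0943] [0.562  0.0734 0.1   ] [0.5696 0.0716 0.1   ]
panB [0.6069 0.2867 0.0942] [0.6046 0.2885 0.1   ] [0.6119 0.2863 0.1   ]
bore [ 0.5819 -0.2561  0.0463] [ 0.5804 -0.2538  0.05  ] [ 0.5856 -0.2542  0.05  ]
h1 [ 0.6362 -0.1769  0.0479] [ 0.635  -0.1764  0.05  ] [ 0.6389 -0.1753  0.05  ]
h2 [ 0.6198 -0.3405  0.0476] [ 0.6187 -0.3392  0.05  ] [ 0.6226 -0.3388  0.05  ]
h3 [ 0.527  -0.3314  0.0465] [ 0.5255 -0.3296  0.05  ] [ 0.5314 -0.3289  0.05  ]
h4 [ 0.5443 -0.1669  0.048 ] [ 0.5435 -0.1658  0.05  ] [ 0.5465 -0.166   0.05  ]
```

```bash
python3 -m jog '{"slide":[[29.5,-53.4,-3],[29.5,-53.4,-3],[29.5,-53.4,-3],[29.5,-53.4,-3],[29.5,-53.4,-3],[29.5,-53.4,-3],[29.5,-53.4,-3],[29.5,-53.4,-3],[29.5,-53.4,-3],[29.5,-53.4,-3],[29.5,-53.4,-7],[29.5,-53.4,-7],[29.5,-53.4,-7],[29.5,-53.4,-7]],"delta_rot":[[0,0,-1.4],[0,0,-1.4],[0,0,-1.4],[0,0,-1.4],[0,0,-1.4],[0,0,-1.4],[0,0,-1.4],[0,0,-1.4],[0,0,-1.4],[0,0,-1.4],[0,0,-1.4],[0,0,-1.4],[0,0,-1.4],[0,0,-1.4]],"gripper":[4,4,4,4,4,4,4,4,4,4,4,4,4,4]}' 40
python3 - <<'E'
from h import *
import pickle
c=cam('wrist','w1'); pickle.dump(c,open('w1.pkl','wb')); s=monitor.get_state()
R=cv2.Rodrigues(s['orientation'])[0];print(s['t'],s['eef_pos'],R.round(3).tolist(),s['q'])
for X in [(.460,.069,.072),(.458,-.0975,.072),(.566,.0725,.1)]: print(p(c,X))
E
```

```text
t: 1.9
eef_pos: [0.4612, 0.0693, 0.1631]
orientation: [2.324, 2.111, 0.003]
contact_force: [-0.1, -1.0, 0.1]
gripper_width: 0.467
1.95 [0.46112571 0.06925121 0.16299466] [[0.096, 0.995, 0.003], [0.995, -0.096, -0.0], [0.0, 0.003, -1.0]] [-1.07335789e-02 -2.93109821e-01  2.04455205e+00 -1.21805000e-05
  1.38738024e+00  8.50712962e-02]
[314.5871769  203.91824234]
[330.15098777 377.29650311]
[469.44048757 196.03674636]
```

View pics/w1.png

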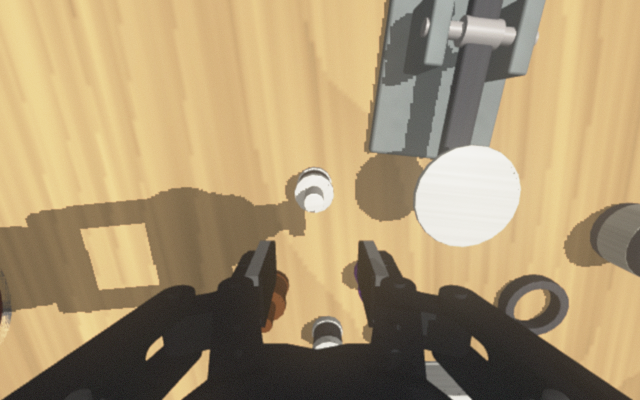

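```bash
python3 -m jog '{"slide":[[-0.1,0.2,-6],[-0.1,0.2,-10],[-0.1,0.2,-11.6],[-0.1,0.2,-11.6],[-0.1,0.2,-11.6],[-0.1,0.2,-11.6],[-0.1,0.2,-11.6],[-0.1,0.2,-11.6],[-0.1,0.2,-11.6]],"gripper":[4,4,4,4,0.8,0.8,0.8,0.8,0.8]}' 40
python3 -m jog '{"slide":[[0,0,0.5],[0,0,0.5],[0,0,4],[0,0,9],[0,0,13.5],[5,0.1,13.5],[10.5,0.1,13.5],[10.5,0.1,13.5],[10.5,0.1,13.5]],"gripper":[0.8,0.8,0.8,0.8,0.8,0.8,0.8,0.8,0.8]}'
python3 - <<'E'
from h import *
c=cam('wrist','w2'); s=monitor.get_state()
print(s['t'],s['eef_pos'],s['contact_force'],s['gripper_width'])
x=c['pixels'][:,:,::-1]; y=cam('side')['pixels'][150:350,150:400,::-1]
cv2.imwrite('pics/m2.png',np.hstack([cv2.resize(x,(400,250)),cv2.resize(y,(400,320))[:250]]))
for X in [(.566,.0725,.1)]: print(p(c,X))
E
```

```text
2.0 [0.461016   0.06922036 0.16279655] [ 0.22883127 -0.81236875 -0.42737316] 0.4615772096307906
[469.5414264  196.02497132]invalid input at $: expected keys slide, delta_rot, gripper
invalid input at $: expected keys slide, delta_rot, gripper
```

View pics/m2.png

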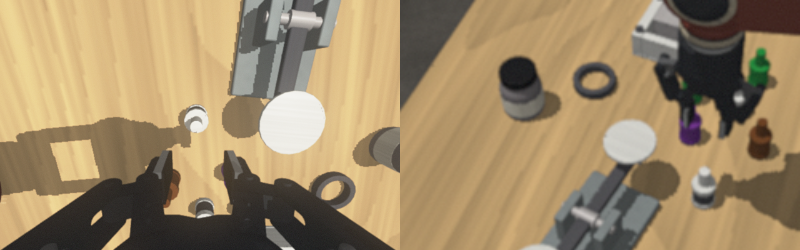

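The moves were refused because `delta_rot` is mandatory, so nothing has moved: the piston still stands at wrist pixel (314,200). I'll resend with turns.

```bash
python3 -m jog '{"slide":[[-0.1,0.2,-6],[-0.1,0.2,-10],[-0.1,0.2,-11.6],[-0.1,0.2,-11.6],[-0.1,0.2,-11.6],[-0.1,0.2,-11.6],[-0.1,0.2,-11.6],[-0.1,0.2,-11.6],[-0.1,0.2,-11.6]],"delta_rot":[[0,0,0],[0,0,0],[0,0,0],[0,0,0],[0,0,0],[0,0,0],[0,0,0],[0,0,0],[0,0,0]],"gripper":[4,4,4,4,0.8,0.8,0.8,0.8,0.8]}' 40
```

```text
t: 3.18
eef_pos: [0.4612, 0.0707, 0.0474]
orientation: [2.325, 2.109, 0.005]
contact_force: [-1.0, -0.3, 6.7]
gripper_width: 0.167
```

```bash
python3 -m jog '{"slide":[[0,0,0.2],[0,0,0.2],[0,0,0.2],[0,0,3]],"delta_rot":[[0,0,0],[0,0,0],[0,0,0],[0,0,0]],"gripper":[0.8,0.8,0.8,0.8]}'
python3 -m jog '{"slide":[[0,0,4],[0,0,9],[0,0,10.3],[5,0.1,10.3],[10.5,0.1,10.3],[10.5,0.1,10.3],[10.5,0.1,10.3],[10.5,0.1,10.3]],"delta_rot":[[0,0,0],[0,0,0],[0,0,0],[0,0,0],[0,0,0],[0,0,0],[0,0,0],[0,0,0]],"gripper":[0.8,0.8,0.8,0.8,0.8,0.8,0.8,0.8]}'
python3 - <<'E'
from h import *
c=cam('side'); s=monitor.get_state()
print(s['t'],s['eef_pos'],s['contact_force'],s['gripper_width'])
x=c['pixels'][150:350,200:400,::-1]; y=cam('scene')['pixels'][160:260,290:450,::-1]
cv2.imwrite('pics/m3.png',np.hstack([cv2.resize(x,(400,400)),cv2.resize(y,(400,250))[np.r_[0:250,np.zeros(150,int)]]]))
E
```

```text
t: 3.68
eef_pos: [0.4566, 0.0707, 0.0726]
orientation: [-2.323, -2.108, 0.008]
contact_force: [0.4, -0.1, -2.7]
gripper_width: 0.172
t: 4.68
eef_pos: [0.5632, 0.0718, 0.1778]
orientation: [-2.326, -2.111, 0.001]
contact_force: [0.4, 0.6, -0.9]
gripper_width: 0.171
4.725 [0.56339206 0.0717949  0.17827446] [-0.80003665  0.11879055 -2.01639163] 0.16848519388602545
```

View pics/m3.png

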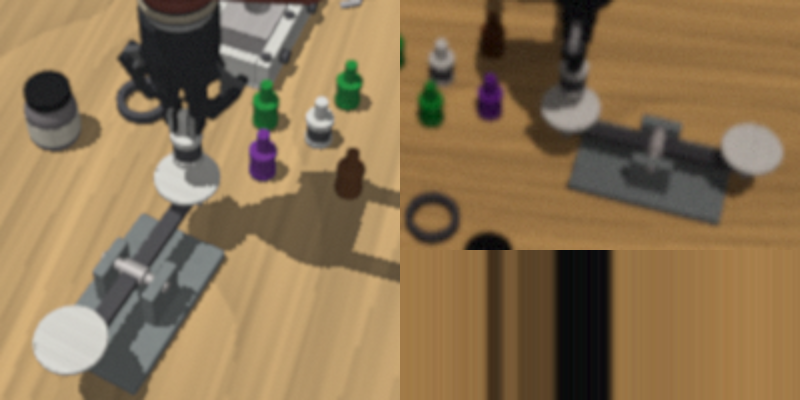

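```bash
python3 -m jog '{"slide":[[0.1,0,-1.5],[0.1,0,-2.7],[0.1,0,-3.0],[0.1,0,-3.3],[0.1,0,-3.5],[0.1,0,-3.7],[0.1,0,-3.9],[0.1,0,-3.9],[0.1,0,-3.9],[0.1,0,-3.9]],"delta_rot":[[0,0,0],[0,0,0],[0,0,0],[0,0,0],[0,0,0],[0,0,0],[0,0,0],[0,0,0],[0,0,0],[0,0,0]],"gripper":[0.8,0.8,0.8,0.8,0.8,0.8,0.8,0.8,0.8,0.8]}'
```

```text
t: 6.02
eef_pos: [0.5654, 0.0717, 0.1393]
orientation: [2.326, 2.111, 0.0]
contact_force: [-0.1, -0.3, -1.8]
gripper_width: 0.168
```

```bash
python3 -m jog '{"slide":[[0,0,-0.1],[0,0,-0.2],[0,0,-0.3],[0,0,-0.3],[0,0,-0.3]],"delta_rot":[[0,0,0],[0,0,0],[0,0,0],[0,0,0],[0,0,0]],"gripper":[0.8,0.8,0.8,0.8,0.8]}'
```

```text
t: 6.65
eef_pos: [0.5653, 0.0717, 0.1362]
orientation: [-2.326, -2.111, 0.0]
contact_force: [-0.2, -0.4, -2.8]
gripper_width: 0.174
```

```bash
python3 -m jog '{"slide":[[0,0,-0.1],[0,0,-0.1],[0,0,-0.1],[0,0,-0.1],[0,0,-0.1],[0,0,-0.1]],"delta_rot":[[0,0,0],[0,0,0],[0,0,0],[0,0,0],[0,0,0],[0,0,0]],"gripper":[0.8,1.8,2.2,3,4,4]}'
python3 -m jog '{"slide":[[0,0,3],[0,0,8],[-4,-6,9],[-8,-11,9],[-10.8,-17,9],[-10.8,-17,9],[-10.8,-17,9],[-10.8,-17,5],[-10.8,-17,2.6],[-10.8,-17,2.6],[-10.8,-17,2.6]],"delta_rot":[[0,0,0],[0,0,0],[0,0,0],[0,0,0],[0,0,0],[0,0,0],[0,0,0],[0,0,0],[0,0,0],[0,0,0],[0,0,0]],"gripper":[4,4,4,4,4,4,4,4,4,4,4]}'
python3 - <<'E'
from h import *
c=cam('wrist'); s=monitor.get_state()
print(s['t'],s['eef_pos'],s['contact_force'],s['gripper_width'],p(c,(.458,-.0975,.072)),p(c,(.566,.0725,.087+.072)))
x=cam('side')['pixels'][150:350,200:400,::-1]
cv2.imwrite('pics/m4.png',np.hstack([cv2.resize(x,(400,400)),c['pixels'][:,120:520,::-1]]))
E
```

```text
t: 7.4
eef_pos: [0.5654, 0.0717, 0.1354]
orientation: [2.327, 2.111, 0.0]
contact_force: [0.1, -0.6, -0.5]
gripper_width: 0.472
t: 8.78
eef_pos: [0.4584, -0.0977, 0.1624]
orientation: [2.324, 2.112, 0.001]
contact_force: [-0.2, -0.2, -0.0]
gripper_width: 0.47
8.825 [ 0.45858857 -0.09796979  0.16286041] [ 0.13843172 -0.04744977 -0.00630977] 0.46689406694770663 [315.66162412 203.45155181] [ 574.48435803 -217.12503116]
```

View pics/m4.png

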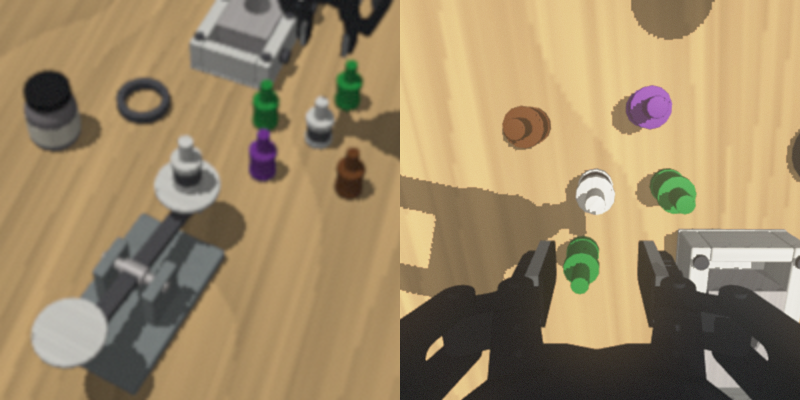

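Piston 2 stands upright on the pan (side crop at (188,165)). Piston 1's stem top is at wrist pixel (315,203), exactly as predicted, and the green, purple and brown ones are clear of the fingers.

```bash
python3 -m jog '{"slide":[[0,0,-6],[0,0,-10],[0,0,-11.5],[0,0,-11.5],[0,0,-11.5],[0,0,-11.5],[0,0,-11.5],[0,0,-11.5],[0,0,-11.2],[0,0,-9],[0,0,-4],[0,0,2]],"delta_rot":[[0,0,0],[0,0,0],[0,0,0],[0,0,0],[0,0,0],[0,0,0],[0,0,0],[0,0,0],[0,0,0],[0,0,0],[0,0,0],[0,0,0]],"gripper":[4,4,4,4,0.8,0.8,0.8,0.8,0.8,0.8,0.8,0.8]}' 40
```

```text
t: 10.38
eef_pos: [0.4556, -0.0976, 0.1804]
orientation: [-2.323, -2.108, 0.003]
contact_force: [0.2, -1.5, -1.9]
gripper_width: 0.172
```

```bash
python3 -m jog '{"slide":[[0,0,5],[0,4,7],[3,10,7],[6,16,7],[9,22,7],[12,28,7],[14.9,34,7],[14.9,38.5,6],[14.9,38.5,2],[14.9,38.5,0],[14.9,38.5,0],[14.9,38.5,0]],"delta_rot":[[0,0,0],[0,0,0],[0,0,0],[0,0,0],[0,0,0],[0,0,0],[0,0,0],[0,0,0],[0,0,0],[0,0,0],[0,0,0],[0,0,0]],"gripper":[0.8,0.8,0.8,0.8,0.8,0.8,0.8,0.8,0.8,0.8,0.8,0.8]}'
python3 - <<'E'
from h import *
c=cam('wrist'); s=monitor.get_state()
print(s['t'],s['eef_pos'],s['contact_force'],s['gripper_width'])
x=cam('side')['pixels'][150:350,200:400,::-1]
cv2.imwrite('pics/m5.png',np.hstack([cv2.resize(x,(400,400)),c['pixels'][:,120:520,::-1]]))
E
```

```text
t: 11.88
eef_pos: [0.6071, 0.286, 0.1829]
orientation: [2.327, 2.109, 0.003]
contact_force: [0.9, 0.5, -2.6]
gripper_width: 0.173
11.925 [0.60747878 0.28618963 0.18359999] [-0.54664928  0.03114384 -1.37757359] 0.16635620428795897
```

View pics/m5.png

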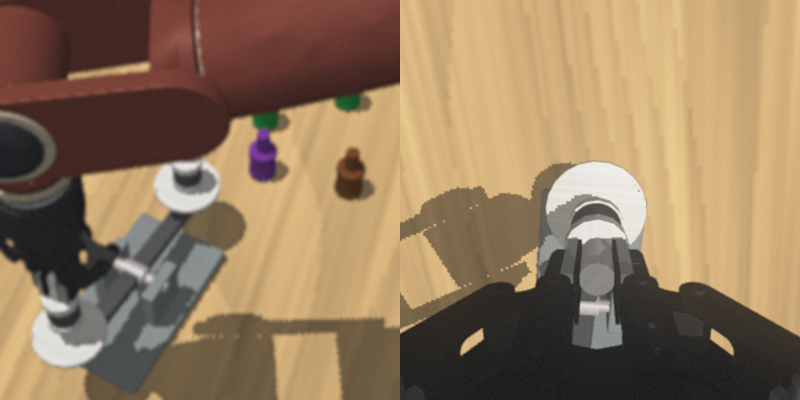

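```bash
python3 -m jog '{"slide":[[0.05,0.1,-1],[0.05,0.1,-1.6],[0.05,0.1,-2],[0.05,0.1,-2.2],[0.05,0.1,-2.4],[0.05,0.1,-2.6],[0.05,0.1,-2.6],[0.05,0.1,-2.6]],"delta_rot":[[0,0,0],[0,0,0],[0,0,0],[0,0,0],[0,0,0],[0,0,0],[0,0,0],[0,0,0]],"gripper":[0.8,0.8,0.8,0.8,0.8,0.8,0.8,0.8]}'
```

```text
t: 12.98
eef_pos: [0.6069, 0.2878, 0.1554]
orientation: [-2.326, -2.111, -0.0]
contact_force: [-0.3, -0.0, -0.8]
gripper_width: 0.168
```

```bash
python3 -m jog '{"slide":[[0,0,0],[0,0,0],[0,0,0],[0,0,0],[0,0,0],[0,0,0],[0,0,3],[0,0,8],[0,0,9],[0,0,9],[-5,0,9],[-10,0,9],[-15,0,9],[-15,0,9],[-15,0,9],[-15,0,9]],"delta_rot":[[0,0,0],[0,0,0],[0,0,0],[0,0,0],[0,0,0],[0,0,0],[0,0,0],[0,0,0],[0,0,0],[0,0,0],[0,0,0],[0,0,0],[0,0,0],[0,0,0],[0,0,0],[0,0,0]],"gripper":[1.4,1.8,2.4,3,4,4,4,4,4,4,4,4,4,4,4,4]}'
python3 - <<'E'
from h import *
import pickle
c=cam('side'); d=cam('scene'); s=monitor.get_state()
print(s['t'],s['eef_pos'],s['gripper_width'])
pickle.dump((c,d),open('bal.pkl','wb'))
x=c['pixels'][200:350,200:350,::-1];y=d['pixels'][160:260,320:470,::-1]
for n,P,z in (('A',(.566,.0725),0),('B',(.608,.2875),0)):
  for zz in(.087,.113): print(n,zz,p(c,(*P,zz+.072)),p(d,(*P,zz+.072)))
y=cv2.resize(y,(375,250)); y=np.vstack([y,np.zeros((125,375,3),np.uint8)])
cv2.imwrite('pics/m6.png',np.hstack([cv2.resize(x,(375,375)),y]))
E
```

```text
t: 14.98
eef_pos: [0.4577, 0.2876, 0.2448]
orientation: [-2.327, -2.11, 0.001]
contact_force: [-0.1, -0.3, 0.7]
gripper_width: 0.463
15.075 [0.45776718 0.28756763 0.24502912] 0.46683312691631845
A 0.087 [290.95907395 220.11508728] [359.85605509 189.75377093]
A 0.113 [290.48299858 212.11963927] [360.46082856 184.10997198]
B 0.087 [229.88459827 302.63854729] [434.61453424 206.65549907]
B 0.113 [228.06119748 295.28378344] [436.34769503 201.10619325]
```

View pics/m6.png

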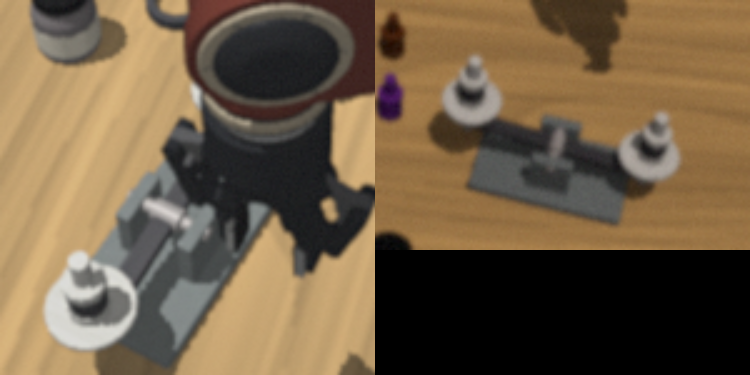

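Two views agree that piston 1's side dropped. B stem top is at side px (231.6,302.4) against 302.6 predicted for down, and scene px (434,207) for down. A's is at scene px (360,184), up. The heavier one is piston 1 on pan B. I'll re-grip it softly and lift slowly.

```bash
python3 -m jog '{"slide":[[6,0,0],[12,0,0],[15,0,0],[15,0,-3],[15,0,-7],[15,0,-10],[15,0,-10.8],[15,0,-10.8],[15,0,-10.8],[15,0,-10.8],[15,0,-10.8],[15,0,-10.8]],"delta_rot":[[0,0,0],[0,0,0],[0,0,0],[0,0,0],[0,0,0],[0,0,0],[0,0,0],[0,0,0],[0,0,0],[0,0,0],[0,0,0],[0,0,0]],"gripper":[4,4,4,4,4,4,4,4,3,2,1.4,1.2]}' 20
python3 -m jog '{"slide":[[0,0,0],[0,0,0],[0,0,0.1],[0,0,0.2]],"delta_rot":[[0,0,0],[0,0,0],[0,0,0],[0,0,0]],"gripper":[1.1,0.9,0.8,0.8]}' 20
```

```text
t: 16.58
eef_pos: [0.6073, 0.2881, 0.1389]
orientation: [2.326, 2.111, 0.003]
contact_force: [-3.0, 1.1, 5.7]
gripper_width: 0.184
t: 17.08
eef_pos: [0.607, 0.2877, 0.1391]
orientation: [2.326, 2.111, 0.001]
contact_force: [0.7, 0.7, -0.9]
gripper_width: 0.18
```

```bash
python3 -m jog '{"slide":[[0,0,0.2],[0,0,0.5],[0,0,0.8],[0,0,1.1],[0,0,1.4],[0,0,1.7],[0,0,2.0],[0,0,2.4],[0,0,2.8],[0,0,3.5],[0,0,5],[0,0,8],[0,0,11],[0,0,11]],"delta_rot":[[0,0,0],[0,0,0],[0,0,0],[0,0,0],[0,0,0],[0,0,0],[0,0,0],[0,0,0],[0,0,0],[0,0,0],[0,0,0],[0,0,0],[0,0,0],[0,0,0]],"gripper":[0.8,0.8,0.8,0.8,0.8,0.8,0.8,0.8,0.8,0.8,0.8,0.8,0.8,0.8]}' 30
python3 - <<'E'
from h import *
s=monitor.get_state(); print(s['t'],s['eef_pos'],s['contact_force'],s['gripper_width'])
E
```

```text
t: 18.82
eef_pos: [0.6088, 0.2884, 0.2544]
orientation: [2.324, 2.109, 0.012]
contact_force: [0.5, -0.5, -1.7]
gripper_width: 0.171
18.825 [0.60878611 0.28843069 0.25438823] [ 0.52682262 -0.51553487 -1.72592014] 0.17066986537858944
```

```bash
python3 -m jog '{"slide":[[-2.5,-60.8,0],[-2.5,-60.8,0],[-2.5,-60.8,0],[-2.5,-60.8,0],[-2.5,-60.8,0],[-2.5,-60.8,0],[-2.5,-60.8,0],[-2.5,-60.8,0],[-2.5,-60.8,0],[-2.5,-60.8,0],[-2.5,-60.8,-4],[-2.5,-60.8,-8],[-2.5,-60.8,-8],[-2.5,-60.8,-8],[-2.5,-60.8,-8]],"delta_rot":[[0,0,0],[0,0,0],[0,0,0],[0,0,0],[0,0,0],[0,0,0],[0,0,0],[0,0,0],[0,0,0],[0,0,0],[0,0,0],[0,0,0],[0,0,0],[0,0,0],[0,0,0]],"gripper":[0.8,0.8,0.8,0.8,0.8,0.8,0.8,0.8,0.8,0.8,0.8,0.8,0.8,0.8,0.8]}' 40
python3 - <<'E'
from h import *
import pickle
c=cam('wrist'); s=monitor.get_state(); print(s['t'],s['eef_pos'],s['contact_force'],s['gripper_width'])
pickle.dump(c,open('w7.pkl','wb'))
print(p(c,(.583,-.254,.05)), [p(c,X).round(1).tolist() for X in ((.637,-.1759,.05),(.6207,-.339,.05),(.5285,-.3293,.05),(.545,-.1659,.05))])
cv2.imwrite('pics/w7.png',c['pixels'][:,:,::-1])
E
```

```text
t: 20.7
eef_pos: [0.5832, -0.3209, 0.1722]
orientation: [2.323, 2.109, 0.002]
contact_force: [-0.6, -0.5, -2.6]
gripper_width: 0.166
20.75 [ 0.58308814 -0.32087634  0.17215742] [ 0.42108929 -0.09049025 -2.7703534 ] 0.1684122553647565
[307.5508474 113.594897 ] [[369.1, -2.7], [360.1, 208.7], [254.9, 208.1], [243.8, -4.5]]
```

View pics/w7.png

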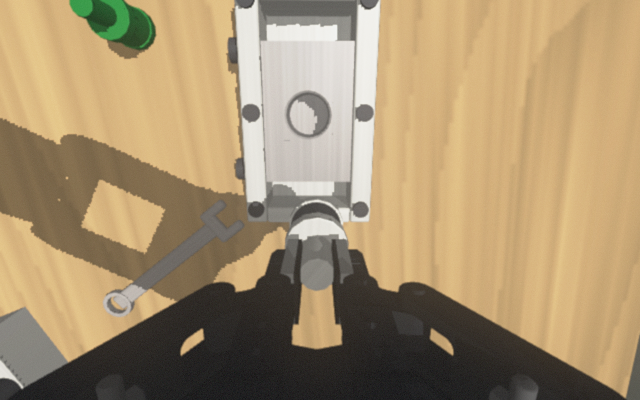

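The bore centre shows at (308.5,114), midway between the side bolts (251,113) and (364,113). The piston hangs upright in the jaws, with its stem top near (317,276).

```bash
python3 - <<'E'
from h import *
import pickle
c=pickle.load(open('w7.pkl','rb'))
print(w(c,308.5,114,.05), w(c,307.5,113,.05), p(c,(.5831,-.3209,.1722+.022)), p(c,(.5831,-.3209,.1722-.05)))
g=cv2.cvtColor(c['pixels'],cv2.COLOR_RGB2GRAY)[80:150,270:345]
print(cv2.HoughCircles(cv2.resize(g,None,fx=4,fy=4,interpolation=2),cv2.HOUGH_GRADIENT,1,50,param1=100,param2=20,minRadius=60,maxRadius=110)/4+np.array([270,80,0]))
E
```

```text
[ 0.58373344 -0.25438999  0.05      ] [ 0.58300769 -0.25353351  0.05      ] [316.65441774 277.42489488] [316.03540139 220.96324403]
[[[308.875      114.375       22.85000038]]]
```

```bash
python3 -m jog '{"slide":[[0.1,4,0],[0.1,6.6,0],[0.1,6.6,-3],[0.1,6.6,-5.5],[0.1,6.6,-6.4],[0.1,6.6,-6.4],[0.1,6.6,-6.4],[0.1,6.6,-6.4]],"delta_rot":[[0,0,0],[0,0,0],[0,0,0],[0,0,0],[0,0,0],[0,0,0],[0,0,0],[0,0,0]],"gripper":[0.8,0.8,0.8,0.8,0.8,0.8,0.8,0.8]}'
python3 -m jog '{"slide":[[0,0,-0.2],[0,0,-0.4],[0,0,-0.6],[0,0,-0.8],[0,0,-0.9],[0,0,-0.9],[0,0,-0.9]],"delta_rot":[[0,0,0],[0,0,0],[0,0,0],[0,0,0],[0,0,0],[0,0,0],[0,0,0]],"gripper":[0.8,0.8,0.8,0.8,0.8,0.8,0.8]}'
```

```text
t: 21.75
eef_pos: [0.5837, -0.2548, 0.1069]
orientation: [2.325, 2.109, 0.001]
contact_force: [0.2, -0.1, -1.3]
gripper_width: 0.168
t: 22.62
eef_pos: [0.5829, -0.2543, 0.0962]
orientation: [-2.327, -2.111, -0.0]
contact_force: [-0.0, -1.1, -3.5]
gripper_width: 0.168
```

```bash
python3 -m jog '{"slide":[[0,0,-0.1],[0,0,-0.2],[0,0,-0.3],[0,0,-0.3],[0,0,-0.3]],"delta_rot":[[0,0,0],[0,0,0],[0,0,0],[0,0,0],[0,0,0]],"gripper":[0.8,0.8,0.8,0.8,0.8]}'
python3 -m jog '{"slide":[[0,0,-0.1],[0,0,-0.2],[0,0,-0.3],[0,0,-0.4],[0,0,-0.4],[0,0,-0.4]],"delta_rot":[[0,0,0],[0,0,0],[0,0,0],[0,0,0],[0,0,0],[0,0,0]],"gripper":[0.8,0.8,0.8,0.8,0.8,0.8]}'
```

```text
t: 23.25
eef_pos: [0.5829, -0.2543, 0.0932]
orientation: [2.327, 2.111, 0.0]
contact_force: [0.9, -0.3, -3.2]
gripper_width: 0.167
t: 24.0
eef_pos: [0.5829, -0.2543, 0.0892]
orientation: [-2.327, -2.111, -0.0]
contact_force: [1.2, -0.5, -2.7]
gripper_width: 0.168
```

```bash
python3 -m jog '{"slide":[[0,0,-0.2],[0,0,-0.4],[0,0,-0.6],[0,0,-0.8],[0,0,-1],[0,0,-1]],"delta_rot":[[0,0,0],[0,0,0],[0,0,0],[0,0,0],[0,0,0],[0,0,0]],"gripper":[0.8,0.8,0.8,0.8,0.8,0.8]}'
python3 -m jog '{"slide":[[0,0,-0.2],[0,0,-0.4],[0,0,-0.6],[0,0,-0.8],[0,0,-1],[0,0,-1]],"delta_rot":[[0,0,0],[0,0,0],[0,0,0],[0,0,0],[0,0,0],[0,0,0]],"gripper":[0.8,0.8,0.8,0.8,0.8,0.8]}'
```

```text
t: 24.75
eef_pos: [0.5828, -0.2543, 0.079]
orientation: [-2.326, -2.111, -0.0]
contact_force: [0.7, -0.7, -2.3]
gripper_width: 0.168
t: 25.5
eef_pos: [0.5828, -0.2543, 0.069]
orientation: [-2.326, -2.111, 0.0]
contact_force: [0.6, -1.4, -3.1]
gripper_width: 0.168
```

```bash
J='python3 -m jog'
python3 -m jog '{"slide":[[0,0,-0.2],[0,0,-0.4],[0,0,-0.5],[0,0,-0.5]],"delta_rot":[[0,0,0],[0,0,0],[0,0,0],[0,0,0]],"gripper":[0.8,0.8,0.8,0.8]}'
python3 -m jog '{"slide":[[0,0,-0.1],[0,0,-0.2],[0,0,-0.2]],"delta_rot":[[0,0,0],[0,0,0],[0,0,0]],"gripper":[0.8,0.8,0.8]}'
```

```text
t: 26.0
eef_pos: [0.5829, -0.2543, 0.0644]
orientation: [-2.327, -2.111, 0.0]
contact_force: [0.8, -0.2, -1.3]
gripper_width: 0.168
t: 26.38
eef_pos: [0.583, -0.2545, 0.0631]
orientation: [2.326, 2.111, -0.0]
contact_force: [-2.0, 0.6, 4.7]
gripper_width: 0.166
```

```bash
python3 -m jog '{"slide":[[0,0,-0.1],[0,0,-0.1],[0,0,-0.1]],"delta_rot":[[0,0,0],[0,0,0],[0,0,0]],"gripper":[0.8,0.8,0.8]}'
```

```text
t: 26.75
eef_pos: [0.5831, -0.2546, 0.0623]
orientation: [2.326, 2.111, -0.0]
contact_force: [-2.9, 0.6, 6.2]
gripper_width: 0.164
```

```bash
python3 -m jog '{"slide":[[0,0,0.1],[0,0,0.1],[0,0,0.1],[0,0,0.1],[0,0,0.1],[0,0,0.1],[0,0,0.1],[0,0,4],[0,0,9],[0,-6,12],[0,-8,12],[0,-8,12],[0,-8,12]],"delta_rot":[[0,0,0],[0,0,0],[0,0,0],[0,0,0],[0,0,0],[0,0,0],[0,0,0],[0,0,0],[0,0,0],[0,0,0],[0,0,0],[0,0,0],[0,0,0]],"gripper":[0.8,1.6,2,2.6,3.4,4,4,4,4,4,4,4,4]}'
python3 - <<'E'
from h import *
c=cam('wrist'); d=cam('scene'); sd=cam('side'); s=monitor.get_state(); print(s['t'],s['eef_pos'],s['contact_force'])
for X in ((.583,-.2545,.084),(.583,-.2545,.056)): print(p(c,X))
for zz in (.087,.1): print('A top',p(sd,(.566,.0725,zz+.072)),p(d,(.566,.0725,zz+.072)))
f=np.zeros((600,800,3),np.uint8); f[:340]=cv2.resize(c['pixels'][:340,:,::-1],(800,340)) if 0 else 0
f[:300,:480]=cv2.resize(c['pixels'][:,:,::-1],(480,300))
f[:250,490:790]=cv2.resize(d['pixels'][160:260,320:440,::-1],(300,250))
f[310:600,:400]=cv2.resize(sd['pixels'][120:265,200:400,::-1],(400,290))
cv2.imwrite('pics/fin.png',f)
E
```

```text
t: 28.38
eef_pos: [0.582, -0.3329, 0.1789]
orientation: [-2.323, -2.109, 0.0]
contact_force: [0.1, 0.5, -0.8]
gripper_width: 0.468
28.525 [ 0.5825294  -0.33280567  0.1798171 ] [-0.35437437  0.0553757  -1.11262228]
[307.51708583  97.90585023]
[308.54054185  99.46088792]
A top [290.95907395 220.11508728] [359.85605509 189.75377093]
A top [290.72321476 216.1539501 ] [360.15627022 186.95213709]
```

View pics/fin.png

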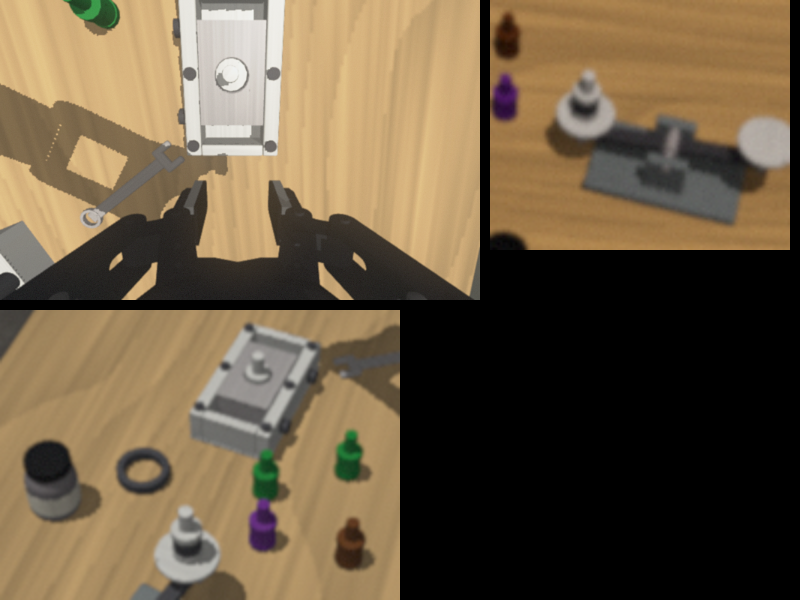

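The top land sits just above the deck with the stem upright in the bore (wrist (307,98), as predicted for fully home). The lighter piston stands on its lowered pan, bystanders look unmoved, and the gripper is clear. Handing in.

```bash
python3 -c "
from station import order
print(order.close_job())"
```

```text
the job is handed in; nothing more can be done
None
```

I weighed both pistons on the balance, pushed the heavier one fully home in the housing bore and released it. I handed the job in at about 28.5 s of the 72 s allowed. `close_job()` gave no verdict.

- **Weighing:** The piston from the look-alike cluster, on the +y pan, dropped. The side and scene pictures agreed with the predicted stem-top positions to 1–2 px.
- **Insertion:** The piston entered the bore on the first try. Force stayed low all the way down. The floor was felt at the expected depth, with a wrist reading of 6.2 N (about 8–9 N with the piston's weight added), under the 20 N limit. I backed off 1 mm and released.
- **Last picture:** The piston in the bore stands upright at its predicted fully-home pixel. The lighter piston stands upright on its lowered pan. The jar, bearing race and wrench look unmoved and the gripper is clear; I judged the bystanders by eye and did not measure them.

- **Refused call:** My first grasp command was refused because it left out `delta_rot`, and nothing moved.
- **Grip forces:** Closing on the stem gave brief upward readings, 6.7 N on the bench and 5.7 N on the pan, both below the 15 N balance limit. I only read the force at the end of each call, so short peaks between readings were not seen.

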